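# Isolate, wipe down the stage plate, restore power

## Task

Aluminium offcuts were left on the black stage plate between the two isolator boxes. First switch off every isolator that is on; then, with both off, wipe all the offcuts off the plate into the steel tray with the scraper block, without touching an offcut with the fingers, and stand the scraper upright back on its rubber mat. Last, switch back on exactly those isolators that were on at the start, and leave the bottle, canister and slide case where they are.

Things in the scene. Friction and masses are not known exactly. Their poses are not given: they have to be found in the camera images.
- plate: Black stage plate, fixed, 196 (its x) x 260 (its y) mm, on four feet, closed down to the table at its y ends: its flat top is 60 mm above the table. A rim 6 mm wide and 10 mm high runs along both x edges (184 mm clear between them); the two y ends are open. The tray lies at one y end, the mat at the other, either way round. Origin: under its centre, at table level; z up.
- tray: Open steel catch tray, fixed, 220 (x) x 130 (y) x 36 mm high, walls 3 mm, on the table at one open y end of the plate; its near wall stands flush against the plate's end, so what is pushed off that end drops in. Origin: centre of its underside; axes parallel to the plate's.
- mat: Black rubber parking mat for the scraper, fixed, 190 (x) x 130 (y) x 2 mm, on the table at the plate's other open y end. Origin: centre of its underside; its axes are parallel to the plate's.
- scraper: Scraper block, loose, about 0.26 kg: a white foot 86 (its x) x 36 (its y) x 22 mm high, flat below, and in the middle of it a grey handle 60 (x) x 26 (y) mm, from 22 to 100 mm height, to be gripped across its 26 mm. It starts standing on the mat. Origin: centre of the underside; z up.
- chip1: Loose aluminium offcut, a bar 34 x 14 mm, 10 mm thick, about 20 g, lying flat on the plate at the start at least 40 mm from its open ends; may be absent. Origin: on its underside, near its middle.
- chip2: Loose aluminium offcut, an L within 30 x 28 mm, 10 mm thick, about 20 g, lying flat on the plate at the start at least 40 mm from its open ends; may be absent. Origin: on its underside, near its middle.
- chip3: Loose aluminium offcut, a near-square 26 x 24 mm, 10 mm thick, about 20 g, lying flat on the plate at the start at least 40 mm from its open ends; may be absent. Origin: on its underside, near its middle.
- chip4: Loose aluminium offcut, a cross 32 x 28 mm, 10 mm thick, about 20 g, lying flat on the plate at the start at least 40 mm from its open ends; may be absent. Origin: on its underside, near its middle.
- chip5: Loose aluminium offcut, a slab 30 x 18 mm, 10 mm thick, about 20 g, lying flat on the plate at the start at least 40 mm from its open ends; may be absent. Origin: on its underside, near its middle.
- chip6: Loose aluminium offcut, a T within 32 x 25 mm, 10 mm thick, about 20 g, lying flat on the plate at the start at least 40 mm from its open ends; may be absent. Origin: on its underside, near its middle.
- chip7: Loose aluminium offcut, a slab 28 x 16 mm, 10 mm thick, about 20 g, lying flat on the plate at the start at least 40 mm from its open ends; may be absent. Origin: on its underside, near its middle.
- chip8: Loose aluminium offcut, an L within 24 x 26 mm, 10 mm thick, about 20 g, lying flat on the plate at the start at least 40 mm from its open ends; may be absent. Origin: on its underside, near its middle.
- chip9: Loose aluminium offcut, a bar 34 x 11 mm, 10 mm thick, about 20 g, lying flat on the plate at the start at least 40 mm from its open ends; may be absent. Origin: on its underside, near its middle.
- lever_a (a joint): Toggle lever of this isolator, rad: +0.5 is on (leaning to the box's +x, away from the robot), -0.5 is off (leaning to the box's -x, towards the robot), 0 upright. Weighted head: past upright it falls over by itself and stays in either end position; about 2 N at the tip moves it.
- lever_a_tip (a point): Top centre of that lever: a round handle 16 to 20 mm thick, reaching 70 mm from its pivot.
- unit_a: White isolator box, fixed, 120 (x) x 80 (y) x 60 mm high, one on each side of the plate; the lever's pivot, along the box's y, is 65 mm above the table over the centre of the box. Origin: centre of its underside.
- lever_b (a joint): Toggle lever of this isolator, rad: +0.5 is on (leaning to the box's +x, away from the robot), -0.5 is off (leaning to the box's -x, towards the robot), 0 upright. Weighted head: past upright it falls over by itself and stays in either end position; about 2 N at the tip moves it.
- lever_b_tip (a point): Top centre of that lever: a round handle 16 to 20 mm thick, reaching 70 mm from its pivot.
- unit_b: White isolator box, fixed, 120 (x) x 80 (y) x 60 mm high, one on each side of the plate; the lever's pivot, along the box's y, is 65 mm above the table over the centre of the box. Origin: centre of its underside.
- wash_bottle: Bystander: white bottle, 64 mm diameter, 160 mm tall, loose, beyond the work. Origin: centre of its underside.
- objective_can: Bystander: grey canister, 56 mm diameter, 75 mm tall, loose, beyond the work. Origin: centre of its underside.
- slide_case: Bystander: blue slide case, 90 x 170 x 35 mm, loose, beyond the work. Origin: centre of its underside.
Mind the look-alikes: they are no part of the job. Leave any pink look-alike of the unit_b alone. Leave any blue look-alike of the scraper alone.

How it is judged:
On the way, in this order (a step that is already met when the one before it is completed fails the run):
1. both isolators are off (value of joint each of lever_a, lever_b below -0.35 rad), for 0.2 s.
2. with both isolators off, all the offcuts lie in the tray (all of step 1 and x of chip1 in the frame of tray between -0.108 and 0.108 m and y of chip1 in the frame of tray between -0.063 and 0.063 m and z of each of chip1, chip2, chip3, chip4, chip5, chip6, chip7, chip8, chip9 in the frame of tray below 0.045 m and x of chip2 in the frame of tray between -0.108 and 0.108 m and y of chip2 in the frame of tray between -0.063 and 0.063 m and x of chip3 in the frame of tray between -0.108 and 0.108 m and y of chip3 in the frame of tray between -0.063 and 0.063 m and x of chip4 in the frame of tray between -0.108 and 0.108 m and y of chip4 in the frame of tray between -0.063 and 0.063 m and x of chip5 in the frame of tray between -0.108 and 0.108 m and y of chip5 in the frame of tray between -0.063 and 0.063 m and x of chip6 in the frame of tray between -0.108 and 0.108 m and y of chip6 in the frame of tray between -0.063 and 0.063 m and x of chip7 in the frame of tray between -0.108 and 0.108 m and y of chip7 in the frame of tray between -0.063 and 0.063 m and x of chip8 in the frame of tray between -0.108 and 0.108 m and y of chip8 in the frame of tray between -0.063 and 0.063 m and x of chip9 in the frame of tray between -0.108 and 0.108 m and y of chip9 in the frame of tray between -0.063 and 0.063 m), for 0.2 s.
3. with both isolators off, the scraper stands on its mat again (all of step 1 and x of scraper in the frame of mat between -0.06 and 0.06 m and y of scraper in the frame of mat between -0.05 and 0.05 m and z of scraper in the frame of mat below 0.008 m and angle between scraper's own z axis and vertical below 0.15 rad and linear speed of scraper below 0.03 m/s and contact force between the fingers and scraper below 0.1 N), for 0.2 s.
At the end, for the whole second after the job is handed in: Each lever is back in its starting position (tip within 30 mm), every offcut rests in the tray (origin inside it, under 45 mm up), and the scraper stands still and upright (within 0.15 rad) on the mat, its centre within 60 mm (x) and 50 mm (y) of the mat's centre (distance of each of lever_a_tip, lever_b_tip from where it was at the start of the episode below 0.03 m and x of chip1 in the frame of tray between -0.108 and 0.108 m and y of chip1 in the frame of tray between -0.063 and 0.063 m and z of each of chip1, chip2, chip3, chip4, chip5, chip6, chip7, chip8, chip9 in the frame of tray below 0.045 m and x of chip2 in the frame of tray between -0.108 and 0.108 m and y of chip2 in the frame of tray between -0.063 and 0.063 m and x of chip3 in the frame of tray between -0.108 and 0.108 m and y of chip3 in the frame of tray between -0.063 and 0.063 m and x of chip4 in the frame of tray between -0.108 and 0.108 m and y of chip4 in the frame of tray between -0.063 and 0.063 m and x of chip5 in the frame of tray between -0.108 and 0.108 m and y of chip5 in the frame of tray between -0.063 and 0.063 m and x of chip6 in the frame of tray between -0.108 and 0.108 m and y of chip6 in the frame of tray between -0.063 and 0.063 m and x of chip7 in the frame of tray between -0.108 and 0.108 m and y of chip7 in the frame of tray between -0.063 and 0.063 m and x of chip8 in the frame of tray between -0.108 and 0.108 m and y of chip8 in the frame of tray between -0.063 and 0.063 m and x of chip9 in the frame of tray between -0.108 and 0.108 m and y of chip9 in the frame of tray between -0.063 and 0.063 m and x of scraper in the frame of mat between -0.06 and 0.06 m and y of scraper in the frame of mat between -0.05 and 0.05 m and z of scraper in the frame of mat below 0.008 m and angle between scraper's own z axis and vertical below 0.15 rad and linear speed of scraper below 0.03 m/s and linear speed of each of chip1, chip2, chip3, chip4, chip5, chip6, chip7, chip8, chip9 below 0.05 m/s); the robot touches nothing.
It fails at once if an offcut is touched with the fingers or the arm (contact force between any of the fingers, the arm and chip1 above 0.5 N or contact force between any of the fingers, the arm and chip2 above 0.5 N or contact force between any of the fingers, the arm and chip3 above 0.5 N or contact force between any of the fingers, the arm and chip4 above 0.5 N or contact force between any of the fingers, the arm and chip5 above 0.5 N or contact force between any of the fingers, the arm and chip6 above 0.5 N or contact force between any of the fingers, the arm and chip7 above 0.5 N or contact force between any of the fingers, the arm and chip8 above 0.5 N or contact force between any of the fingers, the arm and chip9 above 0.5 N).
It fails at once if a bystander is moved more than 20 mm (distance of any of wash_bottle, objective_can, slide_case from where it was at the start of the episode above 0.02 m).
Of chip1, chip2, chip3, chip4, chip5, chip6, chip7, chip8, chip9 only 5 to 9 are there at a start; the rules pass over those that are not, and their reading is None.
At some moment in a run one of scraper may be knocked a few centimetres aside while the robot is not near it.
Once in a run the grip may slacken for a moment while it holds something.
It also fails if it takes over 210 s, if anything falls off the work surface, if the arm or the gripper's body presses on something with over 40 N, if the wrist force passes 120 N, or if a joint passes its speed limit or range.

## Robot

A 6-joint arm with a two-finger parallel gripper is mounted at the origin on the work surface. World frame = base frame: x ahead of the robot, y to its left, z up, the work surface at z = 0. Lengths are in m, angles in rad, forces in N, time in s.
With the tool pointing down it reaches from about 0.3 to 0.75 m from the base axis. Payload 8.5 kg.
Tool frame: the origin (TCP) lies at the very end of the fingers, on their centre line; the grasp point (between the pads) lies 19 mm behind it (ctrl.hold_point_z is the distance from the TCP to the grasp point, in m); z points along the fingers, y is the line along which they close (so a half turn about z gives the same grasp; the last joint's range is limited). The gripper opens to 88 mm and grips with 3 to 60 N. Pads are 18 mm wide; open, the fingers measure 123 mm over their backs; the gripper's body (75 mm by 187 mm) begins 45 mm behind the grasp point.
Start: joints at [0.984, 0.381, 1.297, -0, 1.464, -0.215], TCP at [0.2, 0.512, 0.218] pointing down, gripper open.
Joint ranges: [-3.11, 3.11], [-0.89, 2.33], [0.22, 2.48], [-1.42, 4.56], [0.17, 2.85], [-2.88, 2.88]. Speed limits (rad/s): [2.39, 2.39, 3.14, 3.14, 3.14, 3.14].

## Interface

Orientations are given as a rotation vector (axis times angle).
In Python, from cell import ctrl gives the robot as it stands.
- The arm moves only by the tool step_arm, never from a script. Its argument "commands" is a list of rows, each a list of 7 numbers: the opening, from 0 (shut) to 1 (fully open), then the shift along the tool's x, y, z in m, then the turn, a rotation vector about the tool's x, y, z in degrees. A call has 1 to 12 rows; each row shifts and turns the commanded pose from where the row before left it, along the tool's axes as they then stand; what a row does not reach is not made up. A row lasts 1/10 s, in which the tool goes at most 50 mm and 8.59 degrees, less where a joint would pass 70% of its speed; a pose out of reach is approached as far as the arm can. A call with a gripper value outside its range is refused whole. The fingers move at their own pace and stop on an object; "grip_force" is the grip in N (left out, the last holds). Time passes only in rows, so rows that do not move let the fingers close. It gives the time, the measured TCP pose, the force, the opening and the grip force at its end, in the units of the state.
- ctrl.read_state(): the state, without advancing time (a new reading comes with each control period).
- ctrl.camera(name): name is "scene" or "side" or "wrist"; returns a dict with "img" (480x640x3 uint8, red, green, blue), "mtx" (3x3 intrinsics, pixels), "distortion" ([k1, k2, p1, p2, k3] as OpenCV has them; the pictures are not rectified), "world_from_camera" (4x4, takes a point from camera to world coordinates); the wrist camera has in their place "mount" (4x4, takes a point from camera to tool coordinates, whose origin is the TCP and whose axes are the flange's). Camera axes: x right, y down, z forward; pixel columns grow to the right and rows downward; lengths in m; the calibration is good to about 2 mm. A picture is of the moment at which its call begins: read the wrist's pose just before it. There is no depth.
- ctrl.sign_off(): hands the job in; it is judged then, once.
Trained networks look in the newest picture that a camera, given by its name, has taken for a name from the list of things; names that differ only in an ending like _2 or _b are one class to them, and where a whole thing is asked for, a point or a joint stands for the part that bears it (a point fixed in the world has none). Each returns a list of dicts, best first, with "confidence" (0 to 1); they miss things now and then, are a little off and sometimes report something else, mostly with a low value. They report only what shows in the picture. A call takes as long as a camera call. They do not tell look-alikes from the thing itself.
- ctrl.outline_of(camera, label): "pixels" (480x640 bool, what is visible of it) and "bbox" ([left, top, right, bottom] in pixels, round what is visible of it).
The state is a dict: "clock": time; "joint_pos": joint angles; "joint_vel": joint speeds; "joint_efforts": joint torques, N m; "eef_pos": TCP position; "ee_rot": TCP orientation; "contact_force": force on the tool from outside, world axes, zero at the start; "torque": the same for the moment, N m; "grip_width": opening from 0.0 (shut) to 1.0 (fully open); "gripper_force": force on a finger pad.
Only numpy, scipy, OpenCV 4.12 (cv2) and the standard library are available. Lean on these libraries where they do the work, as an engineer would, in place of code of your own. Each camera call takes 0.05 s, during which the arm holds its last target. There are 200 camera calls.

## Working session

There is one attempt and no reset: what is moved stays moved. The work goes in short steps, Python scripts to look and compute and a tool call to move; the robot and the scene stay as the last step left them, time stands still between calls to the robot, and variables do not carry over. Pictures are saved under pics/ and viewed, at most 14 in all, crops included, and the job is handed in when it is done.

Besides the shell and the picture viewer there is one more tool, called after "Request:" as name(argument=value, ...), one argument or row to a line, values as JSON. step_arm: Moves the arm, as the interface text tells. Its arguments: {"type":"object","properties":{"commands":{"type":"array","items":{"type":"array","items":{"type":"number"}}},"grip_force":{"type":"number"}},"required":["commands"]}

```bash
mkdir -p pics
cat > h.py <<'E'
import numpy as np,cv2
from cell import ctrl
from scipy.spatial.transform import Rotation as R
def cam(n):
    s=ctrl.read_state(); c=ctrl.camera(n)
    if n=='wrist':
        T=np.eye(4);T[:3,:3]=R.from_rotvec(s['ee_rot']).as_matrix();T[:3,3]=s['eef_pos'];c['T']=T@c['mount']
    else: c['T']=c['world_from_camera']
    c['d']=np.array(c['distortion'],float);c['K']=np.array(c['mtx'],float);c['T']=np.array(c['T']);return c
def ray(c,uv,z):
    p=cv2.undistortPoints(np.array(uv,float).reshape(-1,1,2),c['K'],c['d']).reshape(-1,2)
    d=np.c_[p,np.ones(len(p))]@c['T'][:3,:3].T;o=c['T'][:3,3]
    return o+d*((z-o[2])/d[:,2])[:,None]
def proj(c,P):
    Ti=np.linalg.inv(c['T']);return cv2.projectPoints(np.array(P,float).reshape(-1,1,3),cv2.Rodrigues(Ti[:3,:3])[0],Ti[:3,3],c['K'],c['d'])[0].reshape(-1,2)
def save(c,n): cv2.imwrite('pics/'+n+'.png',c['img'][:,:,::-1])
E
python3 - <<'E'
from h import *
for n in('scene','side','wrist'):
    c=cam(n);save(c,n+'0');print(n,c['T'][:3,3].round(3))
    for l in('plate','tray','mat','scraper','unit_a','lever_a','chip1','chip3','wash_bottle','objective_can','slide_case'):
        for o in ctrl.outline_of(n,l)[:4]:
            ys,xs=np.nonzero(o['pixels']);print(' ',l,round(o['confidence'],2),[int(v) for v in o['bbox']],int(xs.mean()),int(ys.mean()))
print(ctrl.read_state())
E
```

```text
scene [1.195 0.035 1.017]
  plate 0.9 [298, 165, 414, 261] 359 209
  tray 0.85 [253, 159, 320, 240] 285 199
  mat 0.76 [396, 205, 458, 274] 427 240
  scraper 0.79 [421, 212, 446, 258] 434 235
  scraper 0.73 [468, 273, 503, 318] 485 293
  unit_a 0.98 [153, 131, 198, 182] 176 157
  unit_a 0.7 [204, 146, 246, 201] 225 175
  unit_a 0.67 [479, 204, 526, 260] 502 231
  unit_a 0.55 [354, 204, 362, 212] 358 206
  lever_a 0.63 [502, 217, 515, 228] 510 222
  lever_a 0.53 [221, 145, 226, 171] 223 154
  lever_a 0.42 [165, 130, 177, 151] 169 139
  chip1 0.66 [374, 207, 386, 217] 380 210
  chip1 0.54 [302, 165, 414, 259] 359 209
  chip1 0.53 [327, 211, 337, 222] 330 215
  chip1 0.43 [333, 199, 346, 205] 340 203
  chip3 0.66 [374, 207, 386, 217] 380 210
  chip3 0.54 [302, 165, 414, 259] 359 209
  chip3 0.53 [327, 211, 337, 222] 330 215
  chip3 0.43 [333, 199, 346, 205] 340 203
  wash_bottle 0.63 [400, 284, 441, 336] 422 311
  objective_can 0.63 [256, 274, 286, 301] 270 286
  slide_case 0.6 [307, 286, 381, 334] 342 310
side [0.185 0.718 0.994]
  plate 0.81 [271, 243, 406, 378] 335 307
  plate 0.44 [
[... 1162 characters left out ...]
3] 296 403
{'clock': 1.8, 'joint_pos': array([ 9.83695691e-01,  3.80562647e-01,  1.29741085e+00,  1.00897616e-05,
        1.46357926e+00, -2.15287641e-01]), 'joint_vel': array([ 0.0004091 , -0.0018853 , -0.00115537, -0.00018061,  0.00363107,
        0.00134719]), 'joint_efforts': array([ 8.65175980e-05, -4.37794876e+01, -2.24731779e+01,  7.13751605e-02,
        3.13520338e-02, -3.67566415e-06]), 'eef_pos': array([0.19980005, 0.51240465, 0.2184648 ]), 'ee_rot': array([5.80684585e-01, 3.08745364e+00, 6.38371981e-05]), 'contact_force': array([ 0.20858157,  0.07816203, -0.14957323]), 'torque': array([-0.04272084,  0.02088113, -0.02313175]), 'gripper_force': 0.0, 'grip_width': 0.9973316134880917}
```

Run:
```python
import cv2
a=cv2.imread('pics/scene0.png')[115:345,140:540];b=cv2.imread('pics/side0.png')[140:480,150:490]
cv2.imwrite('pics/s0c.png',cv2.resize(a,(800,460),interpolation=cv2.INTER_CUBIC));cv2.imwrite('pics/d0c.png',cv2.resize(b,(600,600),interpolation=cv2.INTER_CUBIC))
```

```text
(no output)
```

View pics/s0c.png

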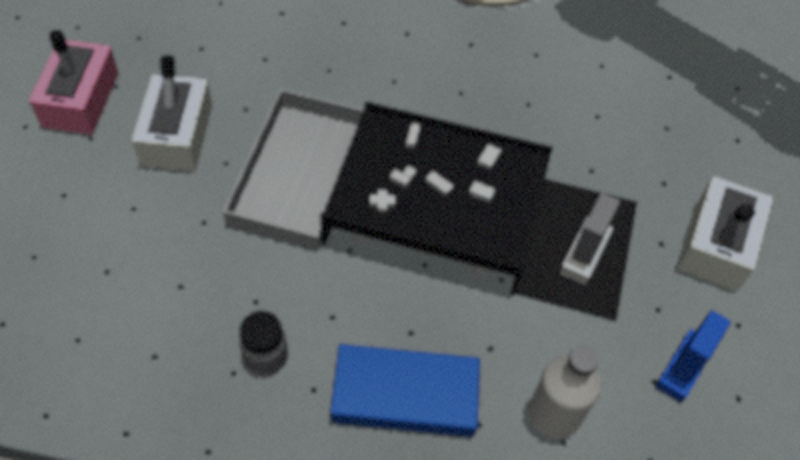

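View pics/d0c.png

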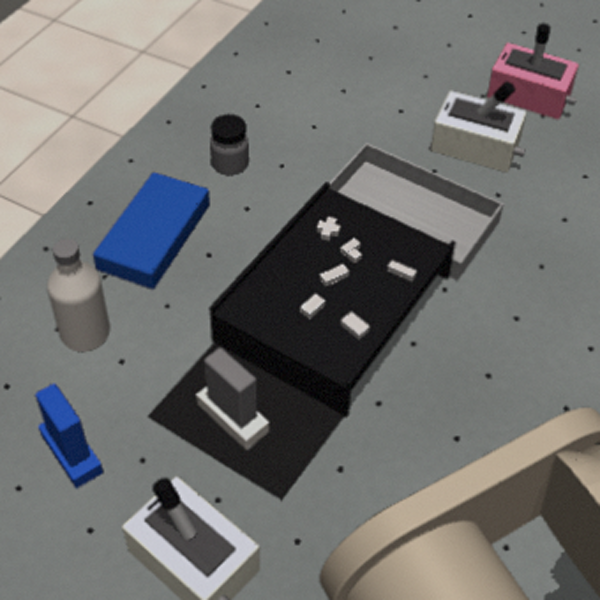

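The pictures show the tray on the −y side and the mat on the +y side. Six offcuts show on the plate.

- **Isolators (scene view):** three could be taken for the units. White at (502,231) is on, its head leaning to the camera (+x). White at (225,175) is off. Pink at (176,157) is a look-alike and stays untouched.
- **Scrapers (scene view):** the white and grey one at (434,235) is on the mat and is the real one. The blue one at (485,293) is a look-alike.

I'll fit poses next.

```bash
cat > fit.py <<'E'
from h import *
from scipy.optimize import minimize
def box(sx,sy,z0,z1): return np.array([[a*sx/2,b*sy/2,z] for a in(-1,1) for b in(-1,1) for z in(z0,z1)])
def cyl(a,L=.07,r=.009):
    d=np.array([np.sin(a),0,np.cos(a)]);u=np.array([np.cos(a),0,-np.sin(a)]);v=np.array([0,1,0]);o=np.array([0,0,.065])
    return np.array([o+d*l+r*(u*np.cos(t)+v*np.sin(t)) for l in(0,L) for t in np.linspace(0,6.28,12)])
M={'plate':[box(.196,.26,0,.06)],'tray':[box(.22,.13,0,.036)],'mat':[box(.19,.13,0,.002)],
'scraper':[box(.086,.036,0,.022),box(.06,.026,.022,.1)],'unit_on':[box(.12,.08,0,.06),cyl(.5)],'unit_off':[box(.12,.08,0,.06),cyl(-.5)]}
def render(c,parts,p):
    S=4;m=np.zeros((480*S,640*S),np.uint8);C=R.from_euler('z',p[2]).as_matrix()
    for b in parts:
        uv=proj(c,b@C.T+[p[0],p[1],p[3] if len(p)>3 else 0]);cv2.fillConvexPoly(m,cv2.convexHull(((uv+.5)*S).round().astype(np.int32)),255)
    return cv2.resize(m,(640,480),interpolation=cv2.INTER_AREA)/255.
def fit(name,obs,p0,z=0):
    def f(q):
        e=0
        for c,m in obs:
            r=render(c,M[name],[q[0],q[1],q[2]*10,z]);e+=1-np.minimum(r,m).sum()/np.maximum(r,m).sum()
        return e/len(obs)
    p0=np.array(p0,float);p0[2]/=10
    s=minimize(f,p0,method='Nelder-Mead',options=dict(initial_simplex=[p0]+[p0+np.eye(3)[i]*.012 for i in range(3)],xatol=2e-4,fatol=1e-4,maxiter=150))
    q=s.x.copy();q[2]*=10;return q,s.fun
E
python3 - <<'E'
from fit import *
S=cam('scene');D=cam('side')
cp=lambda L:np.array(L,float)/2+[140,115]
pl=ray(S,cp([(368,104),(550,149),(517,272),(325,218)]),.07);print('plate corners',pl.round(3).tolist(),pl.mean(0))
e=pl[1]-pl[0];yaw=np.arctan2(e[1],e[0])-np.pi/2
# outlines
O={(n,l):ctrl.outline_of(n,l) for n in('scene','side') for l in('plate','tray','mat','scraper','unit_a','chip1')}
def pick(n,l,uv):
    for o in O[n,l]:
        ys,xs=np.nonzero(o['pixels'])
        if np.hypot(xs.mean()-uv[0],ys.mean()-uv[1])<14: return o['pixels'].astype(float)
for nm,l,u,v,z in(('unit_on','unit_a',(502,231),(257,447),.06),('unit_off','unit_a',(225,175),(421,212),.03),('plate','plate',(359,209),(335,307),.03),('scraper','scraper',(434,235),(280,365),.04)):
    obs=[(c,m) for c,m in((S,pick('scene',l,u)),(D,pick('side',l,v))) if m is not None]
    p0=ray(S,[u],z)[0];print(nm,len(obs),*[ (q.round(4).tolist(),round(f,3)) for q,f in [fit(nm,[o],[p0[0],p0[1],yaw]) for o in obs]+[fit(nm,obs,[p0[0],p0[1],yaw])]])
print('yaw0',yaw)
for c,n in((S,'scene'),(D,'side')):
    for o in O[n,'chip1']:
        ys,xs=np.nonzero(o['pixels']);print(n,round(o['confidence'],2),len(xs),ray(c,[(xs.mean(),ys.mean())],.066)[0][:2].round(3))
    for l in('wash_bottle','objective_can'):
        for o in ctrl.outline_of(n,l)[:1]:
            b=o['bbox'];print(l,ray(c,[((b[0]+b[2])/2,b[3])],0)[0].round(3))
E
```

```text
plate corners [[0.413, -0.117, 0.07], [0.435, 0.133, 0.07], [0.63, 0.114, 0.07], [0.605, -0.13, 0.07]] [ 5.20858122e-01 -9.22197364e-05  7.00000000e-02]
unit_on 2 ([0.4881, 0.371, -0.2326], np.float64(0.05)) ([0.4846, 0.375, -0.236], np.float64(0.026)) ([0.4852, 0.3734, -0.2235], np.float64(0.057))
unit_off 2 ([0.472, -0.3823, 0.1237], np.float64(0.043)) ([0.4668, -0.3812, 0.1118], np.float64(0.074)) ([0.4684, -0.3829, 0.1197], np.float64(0.077))
plate 2 ([0.5009, -0.0013, -0.0882], np.float64(0.155)) ([0.5166, -0.0016, -0.073], np.float64(0.123)) ([0.5122, -0.0021, -0.0831], np.float64(0.159))
scraper 2 ([0.5437, 0.2002, -0.2901], np.float64(0.066)) ([0.5411, 0.2031, -0.3578], np.float64(0.089)) ([0.5424, 0.2009, -0.2923], np.float64(0.088))
yaw0 -0.08790787296631608
scene 0.68 85 [ 0.562 -0.067]
scene 0.53 77 [0.52  0.054]
scene 0.51 83 [0.464 0.055]
scene 0.48 85 [ 0.52  -0.001]
scene 0.43 27 [ 0.447 -0.049]
wash_bottle [0.79  0.197 0.   ]
objective_can [ 0.789 -0.16   0.   ]
side 0.71 139 [0.456 0.059]
side 0.6 117 [ 0.513 -0.045]
side 0.49 135 [ 0.556 -0.065]
wash_bottle [0.759 0.213 0.   ]
objective_can [ 0.763 -0.153  0.   ]
```

```bash
cat > plan.py <<'E'
from h import *
import sys
# args: x,y,z,psi ; psi = world heading (deg) of tool y, tool kept vertical
def plan(tg,step=.04):
    s=ctrl.read_state();Rm=R.from_rotvec(s['ee_rot']).as_matrix();p=np.array(s['eef_pos'])
    for t in tg:
        cur=np.degrees(np.arctan2(Rm[1,1],Rm[0,1]));d=(t[3]-cur+90)%180-90
        a=np.radians(cur+d);y=np.array([np.cos(a),np.sin(a),0]);z=np.array([0,0,-1.]);Rn=np.c_[np.cross(y,z),y,z]
        rv=np.degrees(R.from_matrix(Rm.T@Rn).as_rotvec());sh=Rn.T@(np.array(t[:3])-p);n=int(np.ceil(np.linalg.norm(sh)/step))
        print('turn',rv.round(2),'then shift',(sh*1000).round(1),'mm n=%d'%n,'each',(sh*1000/max(n,1)).round(1));p=np.array(t[:3]);Rm=Rn
if __name__=='__main__':
    st=.04;plan([[float(v) for v in a.split(',')] for a in sys.argv[1:]],st)
E
python3 plan.py .559,.3555,.218,76.5 .559,.3555,.105,76.5 .481,.374,.105,76.5
```

```text
turn [-0.   0.  -7.8] then shift [-385.9  -68.7    0.5] mm n=10 each [-38.6  -6.9   0. ]
turn [0. 0. 0.] then shift [  0.   0. 113.] mm n=3 each [ 0.   0.  37.7]
turn [0. 0. 0.] then shift [80.2 -0.2  0. ] mm n=3 each [26.7 -0.1  0. ]
```

Request:
step_arm(
  commands=[
    [0,0,0,0,0,0,-7.8],
    [0,-0.039,-0.007,0,0,0,0],
    [0,-0.039,-0.007,0,0,0,0],
    [0,-0.039,-0.007,0,0,0,0],
    [0,-0.039,-0.007,0,0,0,0],
    [0,-0.039,-0.007,0,0,0,0],
    [0,-0.039,-0.007,0,0,0,0],
    [0,-0.039,-0.007,0,0,0,0],
    [0,-0.039,-0.007,0,0,0,0],
    [0,-0.039,-0.007,0,0,0,0],
    [0,-0.035,-0.006,0,0,0,0],
    [0,0,0,0,0,0,0],
  ],
)

```text
clock: 3.9
eef_pos: [0.5623, 0.3527, 0.2172]
ee_rot: [-0.376, -3.119, 0.001]
contact_force: [-0.1, -0.2, 0.8]
grip_width: 0.002
gripper_force: 0.0
```

```bash
python3 plan.py .559,.3555,.105,76.5 .481,.374,.105,76.5
python3 - <<'E'
from h import *
c=cam('wrist');save(c,'w1')
E
```

```text
turn [-0.05 -0.   -0.25] then shift [  3.9   1.9 112.2] mm n=3 each [ 1.3  0.6 37.4]
turn [0. 0. 0.] then shift [80.2 -0.2  0. ] mm n=3 each [26.7 -0.1  0. ]
```

View pics/w1.png

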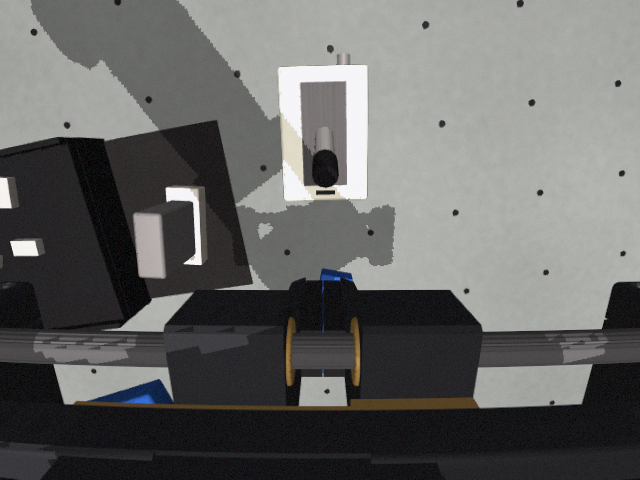

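The wrist view has the white isolator at (323,130) with its lever head at (325,168), leaning to +x (on), in line with the fingers. The blue look-alike shows near the fingertips at (336,275), so I'll check its clearance.

Run:
```python
from fit import *
S=cam('scene');D=cam('side')
for c,n,u in((S,'scene',(485,293)),(D,'side',(187,386))):
    for o in ctrl.outline_of(n,'scraper'):
        ys,xs=np.nonzero(o['pixels'])
        if np.hypot(xs.mean()-u[0],ys.mean()-u[1])<14: print(fit('scraper',[(c,o['pixels'].astype(float))],[*ray(c,[u],.04)[0][:2],-.3]))
c=cam('wrist')
print(ray(c,[(280,66),(367,66),(368,200),(286,201)],.06).round(3),ray(c,[(325,168)],.126))
```

```text
(array([ 0.67952716,  0.33213648, -0.4271004 ]), np.float64(0.06948369578906544))
(array([ 0.6721118 ,  0.33645621, -0.42188203]), np.float64(0.344867938228544))
[[0.413 0.351 0.06 ]
 [0.431 0.425 0.06 ]
 [0.547 0.402 0.06 ]
 [0.53  0.326 0.06 ]] [[0.50513214 0.36933183 0.126     ]]
```

Request:
step_arm(
  commands=[
    [0,0.002,0.002,0.038,0,0,0],
    [0,0.002,0.002,0.038,0,0,0],
    [0,0,0,0.036,0,0,0],
    [0,0,0,0,0,0,0],
    [0,0.02,0,0,0,0,0],
    [0,0.02,0,0,0,0,0],
    [0,0.02,0,0,0,0,0],
    [0,0.02,0,0,0,0,0],
    [0,0.01,0,0,0,0,0],
    [0,0,0,0,0,0,0],
    [0,0,0,0,0,0,0],
  ],
)

```text
clock: 5.3
eef_pos: [0.4687, 0.381, 0.1131]
ee_rot: [0.367, 3.114, 0.002]
contact_force: [-9.3, -10.7, 30.3]
grip_width: 0.004
gripper_force: 14.8
```

Request:
step_arm(
  commands=[
    [0,-0.02,0,0,0,0,0],
    [0,-0.02,0,0,0,0,0],
    [0.6,-0.01,0,-0.04,0,0,0],
    [0.6,0,0,-0.04,0,0,0],
    [0.6,0,0,-0.04,0,0,0],
    [0.6,0,0,-0.04,0,0,0],
    [0.6,0,0,0,0,0,0],
  ],
)

```text
clock: 6.0
eef_pos: [0.5181, 0.3704, 0.2753]
ee_rot: [0.367, 3.108, 0.012]
contact_force: [0.4, -0.5, 0.4]
grip_width: 0.436
gripper_force: 0.0
```

```bash
python3 - <<'E'
from fit import *
S=cam('scene');D=cam('side')
for c,n in((S,'scene'),(D,'side')):
    for o in ctrl.outline_of(n,'lever_a'): print(n,round(o['confidence'],2),o['bbox'])
for c,n,u in((S,'scene',(434,235)),(D,'side',(280,365))):
    for o in ctrl.outline_of(n,'scraper'):
        ys,xs=np.nonzero(o['pixels'])
        if np.hypot(xs.mean()-u[0],ys.mean()-u[1])<24: print(fit('scraper',[(c,o['pixels'].astype(float))],[.542,.201,-.29]))
a=S['img'][115:345,140:540];b=D['img'][140:480,150:490]
cv2.imwrite('pics/x1.png',np.hstack([cv2.resize(a,(450,260)),cv2.resize(b,(260,260))])[:,:,::-1])
print(ctrl.read_state()['eef_pos'])
E
python3 plan.py .544,.2005,.28,73.3 .544,.2005,.081,73.3
```

```text
scene 0.73 [477.0, 205.3, 525.4, 258.7]
scene 0.59 [504.0, 218.0, 516.6, 227.3]
scene 0.46 [219.4, 145.7, 227.3, 169.4]
side 0.75 [453.8, 153.9, 461.6, 177.2]
side 0.59 [237.4, 409.7, 260.5, 444.3]
side 0.48 [430.6, 186.9, 442.0, 195.4]
(array([ 0.54371889,  0.20101439, -0.27404439]), np.float64(0.05359605196313211))
(array([ 0.54086139,  0.20311296, -0.30140914]), np.float64(0.05156884725521094))
[0.51672448 0.36928273 0.26553331]
turn [-0.08 -0.09  3.21] then shift [ -74.6 -153.8  -14.5] mm n=5 each [-14.9 -30.8  -2.9]
turn [0. 0. 0.] then shift [  0.   0. 199.] mm n=5 each [ 0.   0.  39.8]
```

View pics/x1.png

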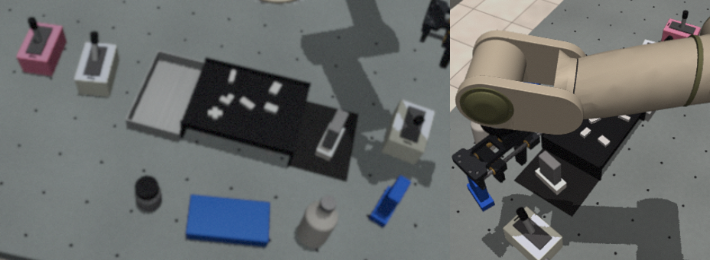

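The fingers overran the end stop (about 30 N upward), and when they drew back the lever went on again: its head is still at scene (510,222). I'll redo it slower with a shorter stroke.

```bash
python3 plan.py .562,.3555,.26,76.5 .562,.3555,.108,76.5 .49,.373,.108,76.5
```

```text
turn [-0.08 -0.09  0.01] then shift [-47.2  -2.8   5.5] mm n=2 each [-23.6  -1.4   2.8]
turn [0. 0. 0.] then shift [  0.   0. 152.] mm n=4 each [ 0.  0. 38.]
turn [0. 0. 0.] then shift [74.1  0.2  0. ] mm n=2 each [37.   0.1  0. ]
```

Request:
step_arm(
  commands=[
    [0,-0.024,-0.001,0.003,0,0,0],
    [0,-0.023,-0.001,0.003,0,0,0],
    [0,0,0,0,0,0,0],
    [0,0,0,0.038,0,0,0],
    [0,0,0,0.038,0,0,0],
    [0,0,0,0.038,0,0,0],
    [0,0,0,0.038,0,0,0],
    [0,0,0,0,0,0,0],
    [0,0,0,0,0,0,0],
    [0,0,0,0,0,0,0],
  ],
)

```text
clock: 7.3
eef_pos: [0.5632, 0.357, 0.111]
ee_rot: [0.369, 3.117, 0.003]
contact_force: [0.8, -0.8, 0.3]
grip_width: 0.005
gripper_force: 0.0
```

Request:
step_arm(
  commands=[
    [0,0.01,0,0,0,0,0],
    [0,0.01,0,0,0,0,0],
    [0,0.01,0,0,0,0,0],
    [0,0.01,0,0,0,0,0],
    [0,0.01,0,0,0,0,0],
    [0,0.01,0,0,0,0,0],
    [0,0,0,0,0,0,0],
    [0,0,0,0,0,0,0],
  ],
)

```text
clock: 8.1
eef_pos: [0.5066, 0.3699, 0.1134]
ee_rot: [0.368, 3.11, 0.003]
contact_force: [3.5, -9.7, 24.0]
grip_width: 0.001
gripper_force: 12.3
```

Run:
```python
from fit import *
S=cam('scene');D=cam('side')
for c,n in((S,'scene'),(D,'side')):
    for o in ctrl.outline_of(n,'lever_a'): print(n,round(o['confidence'],2),o['bbox'])
cv2.imwrite('pics/x2.png',np.hstack([cv2.resize(S['img'][190:270,465:545],(400,400)),cv2.resize(D['img'][390:480,210:300],(400,400))])[:,:,::-1])
```

```text
scene 0.54 [215.7, 145.1, 226.6, 170.2]
scene 0.49 [505.6, 216.2, 518.4, 225.5]
scene 0.46 [166.8, 134.2, 177.4, 149.8]
side 0.73 [451.6, 152.2, 463.8, 175.6]
side 0.63 [244.6, 417.2, 261.6, 445.4]
side 0.52 [420.9, 187.3, 442.5, 207.6]
```

View pics/x2.png

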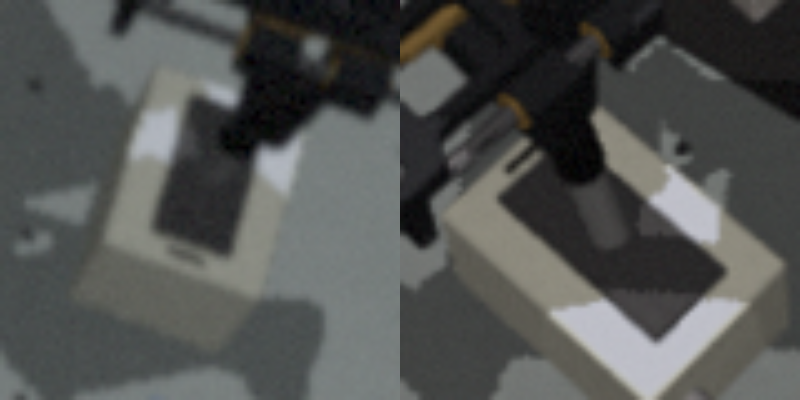

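Run:
```python
from fit import *
s=ctrl.read_state();print(s['eef_pos'],s['contact_force'],s['torque'])
S=cam('scene');D=cam('side');W=cam('wrist')
C=R.from_euler('z',-.235).as_matrix();b=np.array([.481,.375,0])
out=[]
for c,(x,y,w,h) in((S,(465,190,80,80)),(D,(210,390,90,90))):
    im=cv2.resize(c['img'][y:y+h,x:x+w],(400,400),interpolation=cv2.INTER_CUBIC)
    for P,col in[(s['eef_pos'],(255,0,0))]+[((C@np.array([.07*np.sin(a),0,.065+.07*np.cos(a)]))+b,k) for a,k in((.5,(0,255,0)),(0,(255,255,0)),(-.5,(0,0,255)))]:
        u=proj(c,P)[0];cv2.circle(im,(int((u[0]-x)*400/w),int((u[1]-y)*400/h)),5,col,-1)
    out.append(im)
cv2.imwrite('pics/x3.png',np.vstack([np.hstack(out)[:, :, ::-1],cv2.resize(W['img'][:, :, ::-1],(800,600))[0:200]]))
```

```text
[0.50689906 0.36985146 0.11334028] [ 4.3499932  -9.45730113 23.06086312] [-1.5339951  -0.43319797  0.11017516]
```

View pics/x3.png

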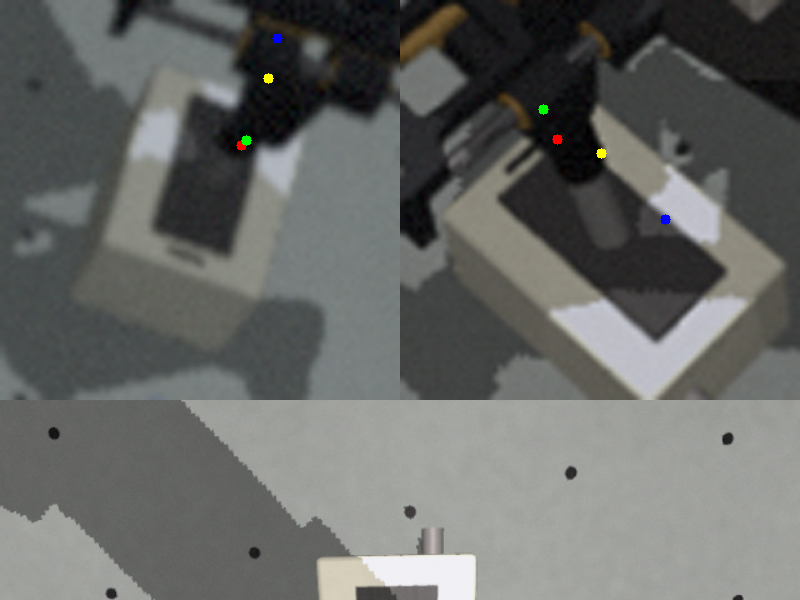

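The force at the tip is up and towards −y, so the lever seems to sit beside or under the fingers rather than squarely in front of them. I'll lift off and triangulate the head properly.

Request:
step_arm(
  commands=[
    [0,-0.02,0,0,0,0,0],
    [0,-0.02,0,0,0,0,0],
    [0,-0.02,0,-0.01,0,0,0],
    [0,0,0,-0.04,0,0,0],
    [0,0,0,-0.04,0,0,0],
    [0,0,0,-0.04,0,0,0],
    [0,-0.02,0,0,0,0,0],
    [0,0,0,0,0,0,0],
    [0,0,0,0,0,0,0],
  ],
)

```text
clock: 9.35
eef_pos: [0.581, 0.3518, 0.2371]
ee_rot: [-0.369, -3.117, 0.002]
contact_force: [0.0, 0.5, -0.1]
grip_width: 0.004
gripper_force: 0.0
```

Run:
```python
from fit import *
s=ctrl.read_state();print(s['eef_pos'],s['contact_force'])
S=cam('scene');D=cam('side');W=cam('wrist')
for n,c in(('scene',S),('side',D),('wrist',W)):
    for o in ctrl.outline_of(n,'lever_a'):
        ys,xs=np.nonzero(o['pixels']);print(n,round(o['confidence'],2),np.round(o['bbox']),ray(c,[(xs.mean(),ys.mean())],.11)[0].round(3))
a=cv2.resize(S['img'][200:250,475:535],(360,300));b=cv2.resize(D['img'][400:460,225:285],(300,300));w=cv2.resize(W['img'][40:240,240:400],(240,300))
cv2.imwrite('pics/x4.png',np.hstack([b,w])[:,:,::-1]);cv2.imwrite('pics/x4a.png',np.hstack([a,b])[:,:,::-1]);cv2.imwrite('pics/x4.png',np.hstack([cv2.resize(a,(260,300)),b,w])[:,:,::-1])
```

```text
[0.58099273 0.35177386 0.23714712] [ 0.04124808  0.47484383 -0.09264041]
scene 0.66 [504. 220. 515. 227.] [0.515 0.365 0.11 ]
scene 0.52 [219. 144. 223. 170.] [ 0.466 -0.378  0.11 ]
side 0.86 [239. 410. 263. 447.] [0.498 0.375 0.11 ]
wrist 0.94 [310. 107. 338. 164.] [0.503 0.368 0.11 ]
wrist 0.6 [  3. 154.  29. 190.] [0.464 0.096 0.11 ]
```

View pics/x4.png

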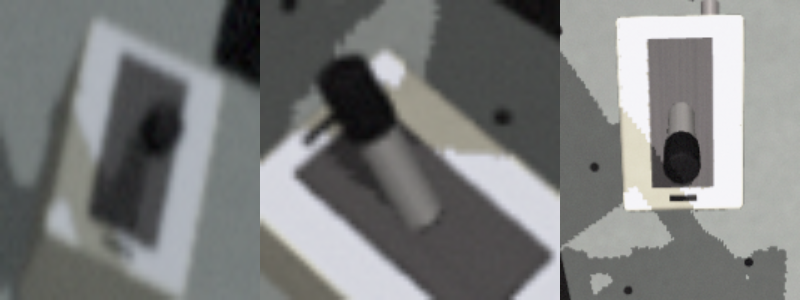

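The lever is still on: its head is at wrist (321,150), in line with the fingers. The contact was close to the fingertip, so I'll go lower and push with the solid part of the fingers.

```bash
python3 plan.py .569,.354,.237,76.5 .569,.354,.088,76.5 .522,.365,.088,76.5
```

```text
turn [-0.02 -0.03  0.02] then shift [12.5 -0.9  1.2] mm n=1 each [12.5 -0.9  1.2]
turn [0. 0. 0.] then shift [  0.   0. 149.] mm n=4 each [ 0.   0.  37.2]
turn [0. 0. 0.] then shift [48.3 -0.3  0. ] mm n=2 each [24.1 -0.1  0. ]
```

Request:
step_arm(
  commands=[
    [0,0.012,-0.001,0,0,0,0],
    [0,0,0,0.038,0,0,0],
    [0,0,0,0.038,0,0,0],
    [0,0,0,0.038,0,0,0],
    [0,0,0,0.036,0,0,0],
    [0,0,0,0,0,0,0],
    [0,0,0,0,0,0,0],
    [0,0.012,0,0,0,0,0],
    [0,0.012,0,0,0,0,0],
    [0,0.012,0,0,0,0,0],
    [0,0,0,0,0,0,0],
  ],
)

```text
clock: 10.75
eef_pos: [0.5335, 0.3628, 0.0896]
ee_rot: [0.367, 3.119, 0.001]
contact_force: [1.4, -0.3, -0.8]
grip_width: 0.004
gripper_force: 0.5
```

Request:
step_arm(
  commands=[
    [0,0.01,0,0,0,0,0],
    [0,0.008,0,0,0,0,0],
    [0,0,0,0,0,0,0],
  ],
)

```text
clock: 11.05
eef_pos: [0.5161, 0.3665, 0.0884]
ee_rot: [-0.368, -3.119, 0.001]
contact_force: [0.6, 0.3, 0.3]
grip_width: 0.005
gripper_force: 0.2
```

Request:
step_arm(
  commands=[
    [0,0.008,0,0,0,0,0],
    [0,0.007,0,0,0,0,0],
    [0,0,0,0,0,0,0],
  ],
)

```text
clock: 11.35
eef_pos: [0.5017, 0.37, 0.0883]
ee_rot: [-0.368, -3.119, 0.001]
contact_force: [0.9, 0.0, -0.2]
grip_width: 0.008
gripper_force: 0.0
```

Request:
step_arm(
  commands=[
    [0,0.006,0,0,0,0,0],
    [0,0.004,0,0,0,0,0],
    [0,0,0,0,0,0,0],
    [0,0,0,0,0,0,0],
  ],
)

```text
clock: 11.75
eef_pos: [0.4932, 0.3721, 0.0885]
ee_rot: [0.369, 3.12, 0.0]
contact_force: [-0.1, -0.1, -0.2]
grip_width: 0.007
gripper_force: 0.0
```

Request:
step_arm(
  commands=[
    [0,-0.02,0,0,0,0,0],
    [0,-0.025,0,0,0,0,0],
    [0,0,0,-0.03,0,0,0],
    [0,0,0,-0.04,0,0,0],
    [0,0,0,-0.04,0,0,0],
    [0.6,0,0,-0.04,0,0,0],
    [0.6,0,0,-0.04,0,0,0],
    [0.6,0,0,0,0,0,0],
    [0.6,0,0,0,0,0,0],
  ],
)

```text
clock: 12.65
eef_pos: [0.5371, 0.3614, 0.2786]
ee_rot: [0.37, 3.119, 0.001]
contact_force: [0.1, -0.0, -0.4]
grip_width: 0.339
gripper_force: 0.0
```

Run:
```python
from fit import *
S=cam('scene');D=cam('side');W=cam('wrist')
for n,c in(('scene',S),('side',D),('wrist',W)):
    for o in ctrl.outline_of(n,'lever_a'):
        ys,xs=np.nonzero(o['pixels']);print(n,round(o['confidence'],2),np.round(o['bbox']),ray(c,[(xs.mean(),ys.mean())],.11)[0].round(3))
C=R.from_euler('z',-.235).as_matrix();print('off tip expected wrist/scene px',[proj(c,C@[-.0336,0,.126]+[.481,.375,0])[0].round() for c in(W,S,D)])
for n,c in(('scene',S),('side',D),('wrist',W)):
    for o in ctrl.outline_of(n,'scraper'):
        q,f=fit('scraper',[(c,o['pixels'].astype(float))],[.542,.201,-.29]);print(n,q.round(3),round(f,3))
save(W,'w2')
```

```text
scene 0.68 [168. 130. 177. 152.] [ 0.445 -0.537  0.11 ]
scene 0.57 [218. 144. 228. 167.] [ 0.463 -0.38   0.11 ]
scene 0.5 [503. 199. 523. 226.] [0.478 0.372 0.11 ]
side 0.69 [256. 435. 275. 447.] [0.463 0.383 0.11 ]
side 0.55 [451. 153. 463. 179.] [ 0.433 -0.526  0.11 ]
wrist 0.58 [310. 121. 334. 172.] [0.463 0.376 0.11 ]
off tip expected wrist/scene px [array([324., 124.]), array([520., 198.]), array([270., 440.])]
scene [ 0.542  0.201 -0.29 ] 1.0
scene [ 0.543  0.2   -0.274] 0.063
scene [ 0.542  0.201 -0.29 ] 1.0
side [ 0.541  0.203 -0.314] 0.062
wrist [ 0.538  0.201 -0.295] 0.036
wrist [ 0.542  0.201 -0.29 ] 1.0
wrist [ 0.542  0.201 -0.29 ] 1.0
```

Lever A is now off in all three views: its tip is near scene (520,200) and side (258,437). Before wiping I'll take a wrist view from above the plate to pin down its pose and the offcuts.

```bash
python3 plan.py .58,.03,.36,85
```

```text
turn [-0.02 -0.03 -8.5 ] then shift [ -71.8 -326.5  -81.9] mm n=9 each [ -8.  -36.3  -9.1]
```

Request:
step_arm(
  commands=[
    [0.6,0,0,0,0,0,-8.5],
    [0.6,-0.008,-0.036,-0.009,0,0,0],
    [0.6,-0.008,-0.036,-0.009,0,0,0],
    [0.6,-0.008,-0.036,-0.009,0,0,0],
    [0.6,-0.008,-0.036,-0.009,0,0,0],
    [0.6,-0.008,-0.036,-0.009,0,0,0],
    [0.6,-0.008,-0.036,-0.009,0,0,0],
    [0.6,-0.008,-0.036,-0.009,0,0,0],
    [0.6,-0.008,-0.036,-0.009,0,0,0],
    [0.6,-0.008,-0.036,-0.009,0,0,0],
    [0.6,0,0,0,0,0,0],
    [0.6,0,0,0,0,0,0],
  ],
)

```text
clock: 14.3
eef_pos: [0.5804, 0.0321, 0.3593]
ee_rot: [-0.139, -3.138, -0.0]
contact_force: [0.1, 0.4, -0.9]
grip_width: 0.597
gripper_force: 0.0
```

Run:
```python
from fit import *
print(ctrl.read_state()['eef_pos']);W=cam('wrist');save(W,'w3')
for l in('plate','tray','mat','scraper','chip1'):
    for o in ctrl.outline_of('wrist',l):
        ys,xs=np.nonzero(o['pixels']);print(l,round(o['confidence'],2),np.round(o['bbox']),ray(W,[(xs.mean(),ys.mean())],.066)[0].round(3))
        if l in('scraper','plate'): print(fit(l,[(W,o['pixels'].astype(float))],[.541,.201,-.295] if l=='scraper' else [.52,0,-.088]))
```

```text
[0.58039359 0.03214637 0.35927167]
plate 0.64 [187.  67. 396. 225.] [ 0.505 -0.     0.066]
(array([ 0.50837402, -0.00245628, -0.08517053]), np.float64(0.08313165644357012))
plate 0.56 [325.  92. 342. 119.] [0.456 0.055 0.066]
(array([0.59312362, 0.02731634, 0.73825434]), np.float64(0.9855796362248033))
plate 0.4 [325. 142. 346. 158.] [0.513 0.053 0.066]
(array([ 0.61001422, -0.0519379 ,  0.09819756]), np.float64(0.9886612594356888))
plate 0.39 [390.  82. 475. 214.] [0.515 0.172 0.066]
(array([ 0.56013735,  0.19253153, -0.96754377]), np.float64(0.7358722722580185))
tray 0.94 [103.  69. 208. 228.] [ 0.489 -0.185  0.066]
mat 0.61 [387.  81. 474. 214.] [0.515 0.171 0.066]
scraper 0.89 [493. 212. 566. 275.] [0.667 0.322 0.066]
(array([ 0.541,  0.201, -0.295]), np.float64(1.0))
scraper 0.85 [414. 129. 472. 185.] [0.537 0.195 0.066]
(array([ 0.53896842,  0.20048805, -0.31464737]), np.float64(0.045995810317385866))
scraper 0.5 [283. 144. 308. 166.] [ 0.513 -0.002  0.066]
(array([ 0.541,  0.201, -0.295]), np.float64(1.0))
chip1 0.67 [243.  86. 258. 114.] [ 0.443 -0.049  0.066]
chip1 0.63 [325.  87. 343. 120.] [0.456 0.055 0.066]
chip1 0.61 [234. 183. 262. 202.] [ 0.555 -0.068  0.066]
chip1 0.59 [247. 142. 269. 168.] [ 0.513 -0.049  0.066]
chip1 0.56 [326. 145. 346. 158.] [0.514 0.054 0.066]
chip1 0.49 [280. 146. 307. 165.] [ 0.513 -0.003  0.066]
```

View pics/w3.png

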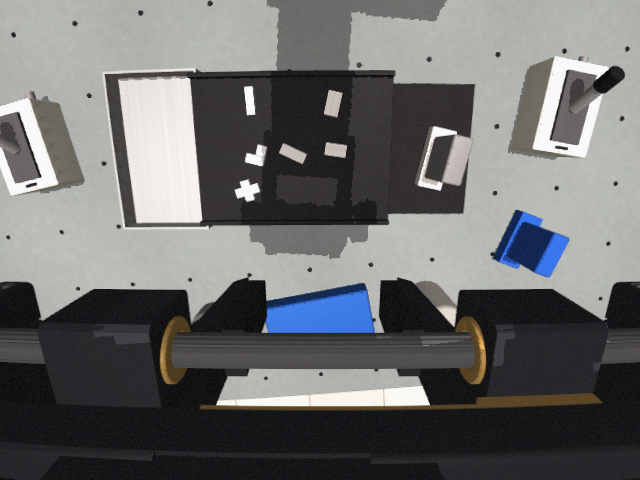

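The wrist view shows six offcuts, at (250,100), (333,103), (256,155), (292,153), (336,150) and (247,190). The plate corners are at about (194,72), (394,72), (389,223) and (203,222).

```bash
python3 - <<'E'
from fit import *
W=cam('wrist')
P=ray(W,[(194,73),(394,72),(389,223),(203,223)],.07);print(P.round(3).tolist(),P.mean(0).round(4),np.linalg.norm(P[1]-P[0]),np.linalg.norm(P[2]-P[1]))
T=ray(W,[(104,72),(124,228)],.036);print(T.round(3).tolist());M=ray(W,[(474,84),(464,213)],.002);print(M.round(3).tolist())
# edge-based check: dark mask + refined overlay score over poses, top face incl. rims only
g=cv2.cvtColor(W['img'],cv2.COLOR_RGB2GRAY)
for yaw in(-.085,):
    u=np.array([np.cos(yaw),np.sin(yaw)]);v=np.array([-u[1],u[0]])
    print('yaw est',np.degrees(np.arctan2(*(P[1]-P[0])[[0,1]])),np.degrees(np.arctan2(*(P[2]-P[3])[[0,1]])),np.degrees(np.arctan2(*(T[1]-T[0])[[1,0]])),np.degrees(np.arctan2(*(M[1]-M[0])[[1,0]])))
    for n,Q,o in(('tray far',T,-.26),('mat far',M,.26)):
        m=Q.mean(0)[:2];print(n,'=> plate centre',(m-o*v).round(4))
E
python3 plan.py .54,.2015,.25,72.8 .54,.2015,.055,72.8
```

```text
[[0.404, -0.113, 0.07], [0.426, 0.135, 0.07], [0.616, 0.121, 0.07], [0.594, -0.134, 0.07]] [0.5102 0.0021 0.07  ] 0.24877328131134457 0.19128287241622455
[[0.381, -0.249, 0.036], [0.597, -0.268, 0.036]]
[[0.437, 0.265, 0.002], [0.626, 0.252, 0.002]]
yaw est 4.9236263502647235 4.944960424083851 -5.142263413338236 -3.9253623591464146
tray far => plate centre [0.511  0.0006]
mat far => plate centre [ 0.5092 -0.001 ]
turn [-0.000e+00 -1.000e-02  1.227e+01] then shift [ 88.2 148.8 109.4] mm n=6 each [14.7 24.8 18.2]
turn [0. 0. 0.] then shift [  0.   0. 195.] mm n=5 each [ 0.  0. 39.]
```

Request:
step_arm(
  commands=[
    [0.6,0,0,0,0,0,6.15],
    [0.6,0,0,0,0,0,6.1],
    [0.6,0.015,0.025,0.018,0,0,0],
    [0.6,0.015,0.025,0.018,0,0,0],
    [0.6,0.015,0.025,0.018,0,0,0],
    [0.6,0.015,0.025,0.018,0,0,0],
    [0.6,0.015,0.025,0.018,0,0,0],
    [0.6,0.013,0.024,0.019,0,0,0],
    [0.6,0,0,0,0,0,0],
    [0.6,0,0,0,0,0,0],
  ],
)

```text
clock: 15.65
eef_pos: [0.5404, 0.2012, 0.2506]
ee_rot: [-0.469, -3.106, 0.0]
contact_force: [-0.4, -0.4, 0.6]
grip_width: 0.599
gripper_force: 0.0
```

```bash
python3 - <<'E'
from fit import *
for n in('wrist','side','scene'):
    c=cam(n)
    for o in ctrl.outline_of(n,'scraper'):
        q,f=fit('scraper',[(c,o['pixels'].astype(float))],[.54,.2015,-.3])
        if f<.5: print(n,q.round(4),round(f,3))
E
python3 plan.py .54,.2015,.055,72.8
```

```text
wrist [ 0.5383  0.2009 -0.289 ] 0.031
side [ 0.5414  0.2024 -0.3033] 0.101
scene [ 0.543   0.2004 -0.2803] 0.104
turn [ 0.02  0.05 -0.11] then shift [  1.2   1.  196. ] mm n=5 each [ 0.2  0.2 39.2]
```

Scraper pose is confirmed, so I'll go down and grip.

Request:
step_arm(
  commands=[
    [0.6,0.001,0,0.04,0,0,-0.6],
    [0.6,0,0,0.04,0,0,0],
    [0.6,0,0,0.04,0,0,0],
    [0.6,0,0,0.04,0,0,0],
    [0.6,0,0,0.02,0,0,0],
    [0.6,0,0,0.016,0,0,0],
    [0.6,0,0,0,0,0,0],
    [0.6,0,0,0,0,0,0],
  ],
  grip_force=40,
)

```text
clock: 16.75
eef_pos: [0.5401, 0.2009, 0.0551]
ee_rot: [0.456, 3.108, 0.0]
contact_force: [-0.3, -0.5, 0.1]
grip_width: 0.597
gripper_force: 0.0
```

Request:
step_arm(
  commands=[
    [0,0,0,0,0,0,0],
    [0,0,0,0,0,0,0],
    [0,0,0,0,0,0,0],
    [0,0,0,0,0,0,0],
    [0,0,0,0,0,0,0],
    [0,0,0,0,0,0,0],
  ],
  grip_force=40,
)

```text
clock: 17.35
eef_pos: [0.5398, 0.2013, 0.0549]
ee_rot: [0.455, 3.108, 0.001]
contact_force: [-0.3, 1.0, 5.0]
grip_width: 0.292
gripper_force: 40.0
```

```bash
python3 -c "
from h import *
s=ctrl.read_state();print(s['eef_pos'],s['contact_force'],s['grip_width'],s['gripper_force'])"
python3 plan.py .54,.2015,.115,72.8 .569,.154,.115,85
```

```text
[0.53980284 0.20133969 0.05489628] [-0.2806411   0.95098053  4.97315035] 0.29246448283832155 39.98258773237467
turn [0.03 0.04 0.55] then shift [ -0.1   0.2 -60.1] mm n=2 each [ -0.1   0.1 -30.1]
turn [  0.    0.  -12.2] then shift [-33.  -44.8   0. ] mm n=2 each [-16.5 -22.4   0. ]
```

Request:
step_arm(
  commands=[
    [0,0,0,-0.03,0,0,0],
    [0,0,0,-0.03,0,0,0],
    [0,0,0,0,0,0,-4],
    [0,0,0,0,0,0,-4],
    [0,0,0,0,0,0,-3.7],
    [0,0,0,0,0,0,0],
    [0,0,0,0,0,0,0],
  ],
)

```text
clock: 18.05
eef_pos: [0.5392, 0.2011, 0.1139]
ee_rot: [-0.138, -3.137, 0.0]
contact_force: [-0.1, 0.4, -3.1]
grip_width: 0.295
gripper_force: 4.0
```

```bash
python3 - <<'E'
from fit import *
s=ctrl.read_state();print(s['eef_pos'],s['grip_width'],s['gripper_force'],s['contact_force'])
for n in('side','scene'):
    c=cam(n)
    for o in ctrl.outline_of(n,'scraper'):
        q,f=fit('scraper',[(c,o['pixels'].astype(float))],[*s['eef_pos'][:2],-.09],s['eef_pos'][2]-.053)
        if f<.6: print(n,q.round(4),round(f,3))
E
python3 plan.py .5234,.1499,.1145,85.05
```

```text
[0.53924071 0.20108637 0.11394853] 0.29480799822210174 3.9995339472443447 [-0.06719253  0.38886359 -3.1137519 ]
side [ 0.5378  0.2027 -0.1083] 0.37
scene [ 0.5436  0.201  -0.1189] 0.136
turn [-0.01 -0.02 -0.05] then shift [ 11.6 -52.4  -0.2] mm n=2 each [  5.8 -26.2  -0.1]
```

The grip has slackened to 4 N. I'll hold still and re-assert it.

Request:
step_arm(
  commands=[
    [0,0,0,0,0,0,0],
    [0,0,0,0,0,0,0],
    [0,0,0,0,0,0,0],
    [0,0,0,0,0,0,0],
    [0,0,0,0,0,0,0],
    [0,0,0,0,0,0,0],
    [0,0,0,0,0,0,0],
    [0,0,0,0,0,0,0],
  ],
  grip_force=45,
)

```text
clock: 19.05
eef_pos: [0.5396, 0.2012, 0.1144]
ee_rot: [-0.136, -3.139, 0.0]
contact_force: [0.3, -0.5, -3.5]
grip_width: 0.295
gripper_force: 45.0
```

Run:
```python
from fit import *
s=ctrl.read_state();print(s['eef_pos'],s['grip_width'],s['gripper_force'],s['contact_force'],s['torque'])
out=[]
for n,(u,v) in(('scene',(434,215)),('side',(300,340))):
    c=cam(n)
    u,v=proj(c,s['eef_pos'])[0].astype(int)
    out.append(cv2.resize(c['img'][v-60:v+60,u-70:u+70],(400,343),interpolation=cv2.INTER_CUBIC))
    for o in ctrl.outline_of(n,'scraper'):
        for dz in(-.055,-.06,-.075):
            q,f=fit('scraper',[(c,o['pixels'].astype(float))],[*s['eef_pos'][:2],-.09],s['eef_pos'][2]+dz)
            if f<.6: print(n,dz,q.round(4),round(f,3))
cv2.imwrite('pics/x5.png',np.hstack(out)[:,:,::-1])
```

```text
[0.53955527 0.20117855 0.11444802] 0.2947142408297239 44.99963594600558 [ 0.32853025 -0.50467995 -3.45779893] [0.10244255 0.00770208 0.00454314]
scene -0.055 [ 0.5423  0.2012 -0.1227] 0.16
scene -0.06 [ 0.54    0.2015 -0.1093] 0.158
scene -0.075 [ 0.5285  0.2047 -0.1312] 0.151
side -0.055 [ 0.5336  0.2025 -0.1365] 0.353
side -0.06 [ 0.5363  0.1994 -0.1035] 0.347
side -0.075 [ 0.5423  0.1912 -0.0959] 0.333
```

View pics/x5.png

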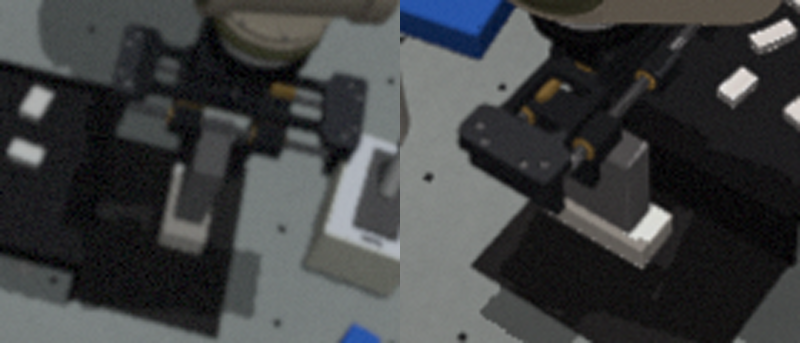

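The grip is back at 45 N and the scraper is upright in the fingers: handle at (615,180) and foot at (640,230) in the side half. I'll touch it on the mat to measure any slip.

Request:
step_arm(
  commands=[
    [0,0,0,0.025,0,0,0],
    [0,0,0,0.025,0,0,0],
    [0,0,0,0,0,0,0],
    [0,0,0,0.004,0,0,0],
    [0,0,0,0,0,0,0],
    [0,0,0,0,0,0,0],
  ],
)

```text
clock: 19.85
eef_pos: [0.5401, 0.2013, 0.0615]
ee_rot: [0.136, 3.137, 0.001]
contact_force: [-0.6, 0.3, -3.6]
grip_width: 0.294
gripper_force: 45.0
```

Request:
step_arm(
  commands=[
    [0,0,0,0.004,0,0,0],
    [0,0,0,0,0,0,0],
    [0,0,0,0,0,0,0],
  ],
)

```text
clock: 20.15
eef_pos: [0.5395, 0.2012, 0.0565]
ee_rot: [-0.136, -3.139, 0.0]
contact_force: [0.4, -0.1, -2.7]
grip_width: 0.287
gripper_force: 45.0
```

Slip is negligible. I'll lift to wiping height and make the centre pass.

Request:
step_arm(
  commands=[
    [0,0,0,-0.03,0,0,0],
    [0,0,0,-0.029,0,0,0],
    [0,0,0,0,0,0,0],
    [0,0,0,0,0,0,0],
    [0,0.006,-0.026,0,0,0,0],
    [0,0.006,-0.026,0,0,0,0],
    [0,0,0,0,0,0,0],
  ],
)

```text
clock: 20.85
eef_pos: [0.5215, 0.1483, 0.1136]
ee_rot: [-0.139, -3.134, 0.002]
contact_force: [0.1, 1.2, -3.0]
grip_width: 0.291
gripper_force: 45.0
```

```bash
python3 plan.py .5234,.1499,.115,85.05 .4987,-.136,.115,85.05
```

```text
turn [-0.07 -0.23 -0.13] then shift [-1.7  1.7 -1.4] mm n=1 each [-1.7  1.7 -1.4]
turn [0. 0. 0.] then shift [-1.00e-01 -2.87e+02  0.00e+00] mm n=8 each [ -0.  -35.9   0. ]
```

Request:
step_arm(
  commands=[
    [0,-0.001,-0.01,-0.001,0,0,0],
    [0,0,-0.012,0,0,0,0],
    [0,0,-0.012,0,0,0,0],
    [0,0,-0.012,0,0,0,0],
    [0,0,-0.012,0,0,0,0],
    [0,0,-0.012,0,0,0,0],
    [0,0,-0.012,0,0,0,0],
    [0,0,-0.012,0,0,0,0],
    [0,0,-0.012,0,0,0,0],
    [0,0,-0.012,0,0,0,0],
    [0,0,-0.012,0,0,0,0],
    [0,0,-0.012,0,0,0,0],
  ],
)

```text
clock: 22.05
eef_pos: [0.5118, 0.0079, 0.1165]
ee_rot: [0.136, 3.139, 0.0]
contact_force: [-0.3, 0.5, -2.8]
grip_width: 0.29
gripper_force: 45.0
```

Request:
step_arm(
  commands=[
    [0,0,-0.012,0,0,0,0],
    [0,0,-0.012,0,0,0,0],
    [0,0,-0.012,0,0,0,0],
    [0,0,-0.012,0,0,0,0],
    [0,0,-0.012,0,0,0,0],
    [0,0,-0.012,0,0,0,0],
    [0,0,-0.012,0,0,0,0],
    [0,0,-0.012,0,0,0,0],
    [0,0,-0.012,0,0,0,0],
    [0,0,-0.012,0,0,0,0],
    [0,0,-0.012,0,0,0,0],
    [0,0,-0.011,0,0,0,0],
  ],
)

```text
clock: 23.25
eef_pos: [0.4994, -0.1347, 0.1164]
ee_rot: [-0.136, -3.139, 0.0]
contact_force: [0.2, 0.2, -2.7]
grip_width: 0.289
gripper_force: 45.0
```

```bash
cat > look.py <<'E'
from fit import *
import sys
s=ctrl.read_state();print(s['eef_pos'],s['grip_width'],s['gripper_force'],s['contact_force'].round(1))
c0=np.array([.5105,.0005]);ex=np.array([.9963,-.0863]);ey=np.array([.0863,.9963])
print('tool plate xy',((s['eef_pos'][:2]-c0)@ex).round(4),((s['eef_pos'][:2]-c0)@ey).round(4))
for n in sys.argv[2:]:
    c=cam(n);save(c,sys.argv[1]+n)
    for o in ctrl.outline_of(n,'chip1'):
        ys,xs=np.nonzero(o['pixels'])
        r=[ray(c,[(xs.mean(),ys.mean())],z)[0][:2]-c0 for z in(.065,.008)]
        print(n,round(o['confidence'],2),len(xs),(int(xs.mean()),int(ys.mean())),'plate',[round(float(r[0]@e),3) for e in(ex,ey)],'floor',[round(float(r[1]@e),3) for e in(ex,ey)])
E
python3 look.py p1 scene side
```

```text
[ 0.49939426 -0.13467543  0.11641566] 0.28853491497043926 44.999828450381756 [ 0.2  0.2 -2.7]
tool plate xy 0.0006 -0.1356
scene 0.54 42 (345, 182) plate [-0.056, -0.055] floor [-0.1, -0.064]
scene 0.42 78 (381, 192) plate [-0.054, 0.044] floor [-0.098, 0.041]
scene 0.38 77 (298, 212) plate [0.071, -0.144] floor [0.035, -0.158]
side 0.57 81 (377, 293) plate [-0.062, -0.052] floor [-0.043, -0.098]
```

Request:
step_arm(
  commands=[
    [0,0,0,-0.03,0,0,0],
    [0,0.006,0.036,0,0,0,0],
    [0,0.006,0.036,0,0,0,0],
    [0,0.006,0.036,0,0,0,0],
    [0,0.006,0.036,0,0,0,0],
    [0,0.006,0.036,0,0,0,0],
    [0,0.006,0.036,0,0,0,0],
    [0,0.006,0.036,0,0,0,0],
    [0,0.004,0.033,0,0,0,0],
    [0,0,0,0.03,0,0,0],
    [0,0,0,0.001,0,0,0],
    [0,0,0,0,0,0,0],
  ],
)

```text
clock: 24.65
eef_pos: [0.478, 0.1543, 0.1156]
ee_rot: [-0.135, -3.137, 0.0]
contact_force: [0.4, -0.5, -2.6]
grip_width: 0.292
gripper_force: 45.0
```

```bash
python3 plan.py .4776,.1539,.1148,85.05; python3 look.py p1b scene side
```

```text
turn [-0.02 -0.08  0.01] then shift [ 0.3 -0.5  0.8] mm n=1 each [ 0.3 -0.5  0.8]
[0.47795964 0.15432824 0.11555524] 0.2921291884251197 44.99947048723698 [ 0.4 -0.5 -2.6]
tool plate xy -0.0457 0.1505
scene 0.51 83 (298, 212) plate [0.072, -0.144] floor [0.035, -0.158]
scene 0.42 120 (323, 216) plate [0.065, -0.08] floor [0.028, -0.091]
scene 0.4 71 (381, 192) plate [-0.055, 0.045] floor [-0.099, 0.042]
side 0.54 71 (377, 293) plate [-0.062, -0.053] floor [-0.043, -0.098]
```

Request:
step_arm(
  commands=[
    [0,0,-0.012,0.001,0,0,0],
    [0,0,-0.012,0,0,0,0],
    [0,0,-0.012,0,0,0,0],
    [0,0,-0.012,0,0,0,0],
    [0,0,-0.012,0,0,0,0],
    [0,0,-0.012,0,0,0,0],
    [0,0,-0.012,0,0,0,0],
    [0,0,-0.012,0,0,0,0],
    [0,0,-0.012,0,0,0,0],
    [0,0,-0.012,0,0,0,0],
    [0,0,-0.012,0,0,0,0],
    [0,0,-0.012,0,0,0,0],
  ],
)

```text
clock: 26.05
eef_pos: [0.4657, 0.0098, 0.1144]
ee_rot: [-0.136, -3.139, -0.0]
contact_force: [0.3, -0.5, -2.6]
grip_width: 0.29
gripper_force: 45.0
```

Request:
step_arm(
  commands=[
    [0,0,-0.012,0,0,0,0],
    [0,0,-0.012,0,0,0,0],
    [0,0,-0.012,0,0,0,0],
    [0,0,-0.012,0,0,0,0],
    [0,0,-0.012,0,0,0,0],
    [0,0,-0.012,0,0,0,0],
    [0,0,-0.012,0,0,0,0],
    [0,0,-0.012,0,0,0,0],
    [0,0,-0.012,0,0,0,0],
    [0,0,-0.012,0,0,0,0],
    [0,0,-0.012,0,0,0,0],
    [0,0,-0.012,0,0,0,0],
  ],
)

```text
clock: 27.25
eef_pos: [0.4533, -0.1337, 0.1145]
ee_rot: [0.136, 3.139, -0.0]
contact_force: [-0.1, -0.6, -3.2]
grip_width: 0.291
gripper_force: 45.0
```

Request:
step_arm(
  commands=[
    [0,0,0,0,0,0,0],
    [0,0,0,-0.03,0,0,0],
    [0,-0.012,0.036,0,0,0,0],
    [0,-0.012,0.036,0,0,0,0],
    [0,-0.012,0.036,0,0,0,0],
    [0,-0.012,0.036,0,0,0,0],
    [0,-0.012,0.036,0,0,0,0],
    [0,-0.012,0.036,0,0,0,0],
    [0,-0.012,0.036,0,0,0,0],
    [0,-0.009,0.036,0,0,0,0],
    [0,0,0,0.03,0,0,0],
    [0,0,0,0,0,0,0],
  ],
)

```text
clock: 28.45
eef_pos: [0.5688, 0.1473, 0.1111]
ee_rot: [-0.132, -3.132, 0.001]
contact_force: [-1.0, 0.4, -3.4]
grip_width: 0.289
gripper_force: 45.0
```

```bash
python3 look.py p2 scene side; python3 plan.py .5698,.146,.1145,85.05
```

```text
[0.56879965 0.1472569  0.11108302] 0.28919331765247125 44.99921003356576 [-1.   0.4 -3.4]
tool plate xy 0.0454 0.1512
scene 0.61 43 (310, 187) plate [-0.014, -0.14] floor [-0.055, -0.154]
scene 0.59 41 (303, 203) plate [0.042, -0.141] floor [0.004, -0.156]
scene 0.58 97 (322, 216) plate [0.065, -0.081] floor [0.029, -0.092]
side 0.55 142 (336, 264) plate [0.059, -0.076] floor [0.086, -0.123]
turn [ 0.01  0.08 -0.05] then shift [1.5 0.1 1.2] mm n=1 each [1.5 0.1 1.2]
```

Request:
step_arm(
  commands=[
    [0,0,0,0,0,0,0],
    [0,0,0,0,0,0,0],
  ],
)

```text
clock: 28.85
eef_pos: [0.5712, 0.1458, 0.1153]
ee_rot: [0.137, 3.137, 0.0]
contact_force: [-0.5, -0.3, -3.0]
grip_width: 0.289
gripper_force: 45.0
```

Request:
step_arm(
  commands=[
    [0,0,-0.012,0,0,0,0],
    [0,0,-0.012,0,0,0,0],
    [0,0,-0.012,0,0,0,0],
    [0,0,-0.012,0,0,0,0],
    [0,0,-0.012,0,0,0,0],
    [0,0,-0.012,0,0,0,0],
    [0,0,-0.012,0,0,0,0],
    [0,0,-0.012,0,0,0,0],
    [0,0,-0.012,0,0,0,0],
    [0,0,-0.012,0,0,0,0],
    [0,0,-0.012,0,0,0,0],
    [0,0,-0.012,0,0,0,0],
  ],
)

```text
clock: 30.05
eef_pos: [0.5584, 0.0018, 0.1144]
ee_rot: [0.136, 3.139, 0.0]
contact_force: [0.2, 0.7, -2.4]
grip_width: 0.293
gripper_force: 45.0
```

Request:
step_arm(
  commands=[
    [0,0,-0.012,0,0,0,0],
    [0,0,-0.012,0,0,0,0],
    [0,0,-0.012,0,0,0,0],
    [0,0,-0.012,0,0,0,0],
    [0,0,-0.012,0,0,0,0],
    [0,0,-0.012,0,0,0,0],
    [0,0,-0.012,0,0,0,0],
    [0,0,-0.012,0,0,0,0],
    [0,0,-0.012,0,0,0,0],
    [0,0,-0.012,0,0,0,0],
    [0,0,-0.012,0,0,0,0],
    [0,0,-0.012,0,0,0,0],
  ],
)

```text
clock: 31.25
eef_pos: [0.546, -0.1417, 0.1144]
ee_rot: [0.136, 3.139, -0.0]
contact_force: [-0.3, 0.8, -2.8]
grip_width: 0.29
gripper_force: 45.0
```

Request:
step_arm(
  commands=[
    [0,0,0,0,0,0,0],
    [0,0,0,-0.03,0,0,0],
    [0,0.006,0.036,0,0,0,0],
    [0,0.006,0.036,0,0,0,0],
    [0,0.006,0.036,0,0,0,0],
    [0,0.006,0.036,0,0,0,0],
    [0,0.006,0.036,0,0,0,0],
    [0,0.006,0.036,0,0,0,0],
    [0,0.006,0.036,0,0,0,0],
    [0,0.003,0.036,0,0,0,0],
    [0,0,0,0,0,0,0],
    [0,0,0,0,0,0,0],
  ],
)

```text
clock: 32.45
eef_pos: [0.5258, 0.1508, 0.1444]
ee_rot: [-0.133, -3.139, 0.0]
contact_force: [0.4, -0.4, -3.0]
grip_width: 0.293
gripper_force: 45.0
```

```bash
python3 look.py p3 scene side
python3 - <<'E'
import cv2,numpy as np
a=cv2.imread('pics/p3scene.png')[145:275,245:445];b=cv2.imread('pics/p3side.png')[205:395,255:455]
cv2.imwrite('pics/x6.png',np.hstack([cv2.resize(a,(460,299)),cv2.resize(b,(315,299))]))
E
```

```text
[0.52583366 0.15082167 0.14440039] 0.2928571258310719 44.999395329505205 [ 0.4 -0.4 -3. ]
tool plate xy 0.0023 0.1511
scene 0.64 47 (296, 221) plate [0.1, -0.14] floor [0.065, -0.154]
scene 0.37 27 (310, 187) plate [-0.011, -0.14] floor [-0.053, -0.154]
```

View pics/x6.png

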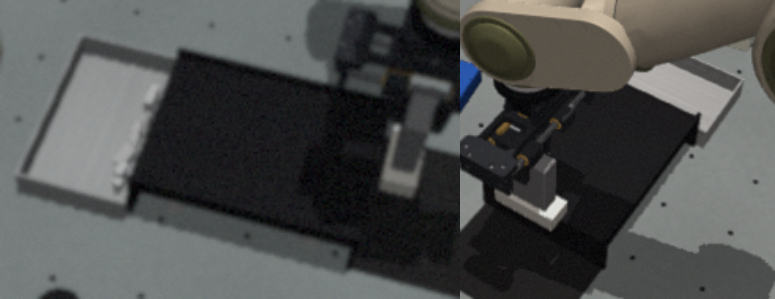

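The plate is clear: the offcuts lie in the tray along its near wall, crop (118–155, 90–185). Next I'll put the scraper back on the mat.

Request:
step_arm(
  commands=[
    [0,0,0.022,0,0,0,0],
    [0,0,0.022,0,0,0,0],
    [0,0,0,0,0,0,0],
    [0,0,0,0.03,0,0,0],
    [0,0,0,0.03,0,0,0],
    [0,0,0,0.018,0,0,0],
    [0,0,0,0,0,0,0],
    [0,0,0,0.004,0,0,0],
    [0,0,0,0.004,0,0,0],
    [0,0,0,0,0,0,0],
    [0,0,0,0,0,0,0],
  ],
)

```text
clock: 33.75
eef_pos: [0.5302, 0.1939, 0.059]
ee_rot: [0.136, 3.138, 0.0]
contact_force: [-0.0, 0.1, -2.2]
grip_width: 0.29
gripper_force: 45.0
```

Request:
step_arm(
  commands=[
    [0,0,0,0.002,0,0,0],
    [0,0,0,0.001,0,0,0],
    [0,0,0,0,0,0,0],
    [0,0,0,0,0,0,0],
  ],
)

```text
clock: 34.15
eef_pos: [0.5299, 0.194, 0.0555]
ee_rot: [0.136, 3.139, 0.0]
contact_force: [-0.0, 0.4, -3.0]
grip_width: 0.291
gripper_force: 45.0
```

Request:
step_arm(
  commands=[
    [0.35,0,0,0,0,0,0],
    [0.4,0,0,0,0,0,0],
    [0.5,0,0,0,0,0,0],
    [0.6,0,0,0,0,0,0],
    [0.6,0,0,0,0,0,0],
    [0.6,0,0,-0.02,0,0,0],
    [0.6,0,0,-0.04,0,0,0],
    [0.6,0,0,-0.04,0,0,0],
    [0.6,0,0,-0.04,0,0,0],
    [0.6,0,0,-0.04,0,0,0],
    [0.6,0,0,0,0,0,0],
    [0.6,0,0,0,0,0,0],
  ],
)

```text
clock: 35.35
eef_pos: [0.5299, 0.194, 0.2357]
ee_rot: [0.136, 3.138, 0.0]
contact_force: [-0.5, 0.3, -0.6]
grip_width: 0.602
gripper_force: 0.0
```

```bash
python3 look.py p4 wrist
python3 - <<'E'
from fit import *
for n in('wrist','side','scene'):
    c=cam(n)
    for o in ctrl.outline_of(n,'scraper'):
        q,f=fit('scraper',[(c,o['pixels'].astype(float))],[.53,.194,-.09],.002)
        if f<.5: print(n,q.round(4),round(f,3))
    for o in ctrl.outline_of(n,'lever_a'): print(n,round(o['confidence'],2),np.round(o['bbox']))
E
python3 plan.py .56,-.15,.33,85
```

```text
[0.5298832  0.19398853 0.23566323] 0.6020392649777861 0.0 [-0.5  0.3 -0.6]
tool plate xy 0.0026 0.1944
wrist [ 0.5269  0.1929 -0.0901] 0.042
wrist 0.68 [495. 110. 563. 171.]
side [ 0.5294  0.1963 -0.1039] 0.05
side 0.61 [252. 432. 273. 450.]
scene [ 0.5337  0.1927 -0.1131] 0.069
scene 0.73 [309. 289. 381. 334.]
scene 0.61 [216. 144. 226. 171.]
scene 0.55 [502. 199. 523. 228.]
turn [-0.   -0.02  0.05] then shift [ -60.  -340.   -94.7] mm n=9 each [ -6.7 -37.8 -10.5]
```

The scraper stands on the mat. I'll check the tray from above before going on to the lever.

Request:
step_arm(
  commands=[
    [0,-0.007,-0.038,-0.0105,0,0,0],
    [0,-0.007,-0.038,-0.0105,0,0,0],
    [0,-0.007,-0.038,-0.0105,0,0,0],
    [0,-0.007,-0.038,-0.0105,0,0,0],
    [0,-0.007,-0.038,-0.0105,0,0,0],
    [0,-0.007,-0.038,-0.0105,0,0,0],
    [0,-0.007,-0.038,-0.0105,0,0,0],
    [0,-0.007,-0.038,-0.0105,0,0,0],
    [0,-0.004,-0.036,-0.0105,0,0,0],
    [0,0,0,0,0,0,0],
    [0,0,0,0,0,0,0],
  ],
)

```text
clock: 37.0
eef_pos: [0.5602, -0.1502, 0.3296]
ee_rot: [-0.138, -3.138, -0.001]
contact_force: [0.2, 0.6, -0.1]
grip_width: 0.001
gripper_force: 0.0
```

```bash
python3 look.py p5 wrist; python3 -c "
import cv2
a=cv2.imread('pics/p5wrist.png')[30:260,180:540];cv2.imwrite('pics/x7.png',cv2.resize(a,None,fx=2,fy=2))"
python3 plan.py .41,.393,.30,76.5 .41,.393,.088,76.5 .465,.379,.088,76.5
```

```text
[ 0.56024938 -0.15023111  0.32964934] 0.0012862727136630063 0.0 [ 0.2  0.6 -0.1]
tool plate xy 0.0626 -0.1459
wrist 0.68 170 (317, 157) plate [0.003, -0.153] floor [0.004, -0.154]
wrist 0.68 186 (320, 139) plate [-0.017, -0.15] floor [-0.019, -0.15]
wrist 0.61 170 (318, 200) plate [0.057, -0.152] floor [0.065, -0.153]
wrist 0.56 200 (318, 115) plate [-0.046, -0.151] floor [-0.051, -0.152]
wrist 0.48 220 (315, 178) plate [0.029, -0.156] floor [0.034, -0.157]
wrist 0.35 794 (478, 308) plate [0.208, 0.072] floor [0.236, 0.101]
turn [ 0.02 -0.03  8.6 ] then shift [272.6 491.9  29.7] mm n=15 each [18.2 32.8  2. ]
turn [0. 0. 0.] then shift [  0.   0. 212.] mm n=6 each [ 0.   0.  35.3]
turn [0. 0. 0.] then shift [-56.7  -0.8   0. ] mm n=2 each [-28.4  -0.4   0. ]
```

View pics/x7.png

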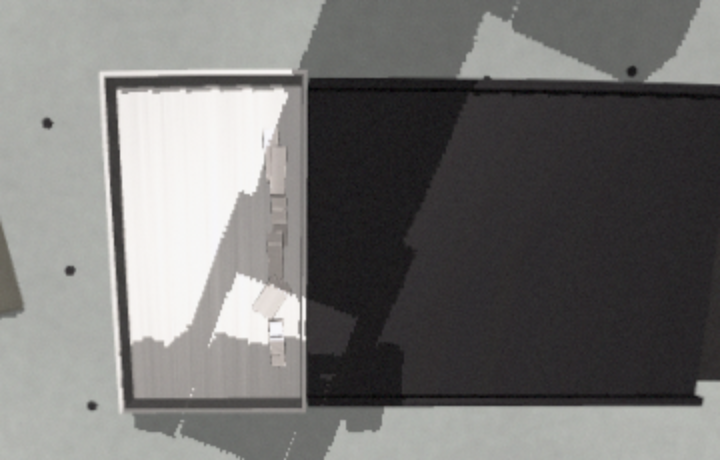

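All the offcuts lie in the tray, in a row at x≈275 in the crop (about 42 mm from the tray's centre), and the plate is bare. Next is the lever that was on.

Request:
step_arm(
  commands=[
    [0,0,0,0,0,0,8.5],
    [0,0.0182,0.0328,0.002,0,0,0],
    [0,0.0182,0.0328,0.002,0,0,0],
    [0,0.0182,0.0328,0.002,0,0,0],
    [0,0.0182,0.0328,0.002,0,0,0],
    [0,0.0182,0.0328,0.002,0,0,0],
    [0,0.0182,0.0328,0.002,0,0,0],
    [0,0.0182,0.0328,0.002,0,0,0],
    [0,0.0182,0.0328,0.002,0,0,0],
    [0,0.0182,0.0328,0.002,0,0,0],
    [0,0.0182,0.0328,0.002,0,0,0],
  ],
)

```text
clock: 38.2
eef_pos: [0.458, 0.2138, 0.3099]
ee_rot: [-0.365, -3.12, -0.0]
contact_force: [1.9, -0.6, -0.3]
grip_width: 0.008
gripper_force: 0.0
```

Request:
step_arm(
  commands=[
    [0,0.0182,0.0328,0.002,0,0,0],
    [0,0.0182,0.0328,0.002,0,0,0],
    [0,0.0182,0.0328,0.002,0,0,0],
    [0,0.0182,0.0328,0.002,0,0,0],
    [0,0.0182,0.0328,0.002,0,0,0],
    [0,0,0,0,0,0,0],
    [0,0,0,0,0,0,0],
  ],
)

```text
clock: 38.9
eef_pos: [0.408, 0.393, 0.2997]
ee_rot: [-0.363, -3.12, 0.001]
contact_force: [-0.2, -0.5, 0.3]
grip_width: 0.004
gripper_force: 0.0
```

```bash
python3 plan.py .403,.394,.2,76.5 .403,.394,.088,76.5 .469,.378,.088,76.5
```

```text
turn [-0.03 -0.02  0.22] then shift [ 5.1 -0.2 99.7] mm n=3 each [ 1.7 -0.1 33.2]
turn [0. 0. 0.] then shift [  0.   0. 112.] mm n=3 each [ 0.   0.  37.3]
turn [0. 0. 0.] then shift [-67.9  -0.2   0. ] mm n=2 each [-34.   -0.1   0. ]
```

Request:
step_arm(
  commands=[
    [0,0.005,0,0.035,0,0,0],
    [0,0,0,0.035,0,0,0],
    [0,0,0,0.035,0,0,0],
    [0,0,0,0.035,0,0,0],
    [0,0,0,0.035,0,0,0],
    [0,0,0,0.036,0,0,0],
    [0,0,0,0,0,0,0],
    [0,0,0,0,0,0,0],
  ],
)

```text
clock: 39.7
eef_pos: [0.4048, 0.393, 0.09]
ee_rot: [0.369, 3.119, 0.0]
contact_force: [0.1, -0.5, 0.5]
grip_width: 0.005
gripper_force: 0.0
```

Request:
step_arm(
  commands=[
    [0,-0.01,0,0,0,0,0],
    [0,-0.01,0,0,0,0,0],
    [0,-0.01,0,0,0,0,0],
    [0,-0.008,0,0,0,0,0],
    [0,-0.008,0,0,0,0,0],
    [0,0,0,0,0,0,0],
  ],
)

```text
clock: 40.3
eef_pos: [0.4503, 0.3822, 0.0889]
ee_rot: [0.369, 3.119, 0.0]
contact_force: [-0.3, -0.0, 0.6]
grip_width: 0.002
gripper_force: 0.2
```

Request:
step_arm(
  commands=[
    [0,-0.008,0,0,0,0,0],
    [0,-0.007,0,0,0,0,0],
    [0,-0.006,0,0,0,0,0],
    [0,0,0,0,0,0,0],
    [0,0,0,0,0,0,0],
  ],
)

```text
clock: 40.8
eef_pos: [0.4696, 0.3776, 0.0889]
ee_rot: [-0.368, -3.12, 0.0]
contact_force: [-0.7, 0.2, 0.2]
grip_width: 0.005
gripper_force: 0.0
```

Request:
step_arm(
  commands=[
    [0,0.02,0,0,0,0,0],
    [0,0.025,0,0,0,0,0],
    [0,0,0,-0.03,0,0,0],
    [0,0,0,-0.04,0,0,0],
    [0,0,0,-0.04,0,0,0],
    [0,0,0,-0.04,0,0,0],
    [0,0,0,0,0,0,0],
    [0,0,0,0,0,0,0],
  ],
)

```text
clock: 41.6
eef_pos: [0.4256, 0.3882, 0.2392]
ee_rot: [0.367, 3.119, 0.001]
contact_force: [0.4, 0.8, -1.1]
grip_width: 0.003
gripper_force: 0.0
```

Run:
```python
from fit import *
print(ctrl.read_state()['contact_force'])
for n in('scene','side'):
    c=cam(n);save(c,'f'+n)
    for o in ctrl.outline_of(n,'lever_a'): print(n,round(o['confidence'],2),np.round(o['bbox']))
    for o in ctrl.outline_of(n,'scraper'):
        q,f=fit('scraper',[(c,o['pixels'].astype(float))],[.53,.194,-.09],.002)
        if f<.5: print(n,q.round(4),round(f,3))
a=cv2.imread('pics/fscene.png')[115:345,140:540];b=cv2.imread('pics/fside.png')[140:480,150:490]
cv2.imwrite('pics/x8.png',np.hstack([cv2.resize(a,(480,276)),cv2.resize(b,(276,276))]))
```

```text
[ 0.42251839  0.77012579 -1.05640002]
scene 0.54 [219. 148. 228. 170.]
scene 0.38 [503. 216. 517. 230.]
scene 0.19 [247. 160. 322. 242.]
scene 0.19 [308. 183. 315. 194.]
scene [ 0.5347  0.1919 -0.0949] 0.054
side 0.65 [420. 188. 444. 207.]
side 0.6 [251. 428. 263. 448.]
side 0.43 [451. 155. 462. 176.]
```

View pics/x8.png

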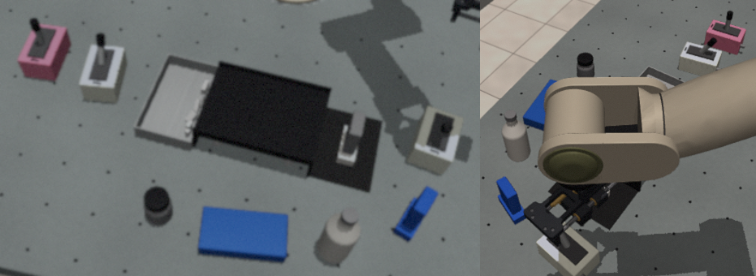

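The lever is back on (head at scene (510,223), as at the start), the other lever is still off, and the scraper is upright on the mat. The plate is clear and the bystanders are where they were. Handing in.

```bash
python3 -c "
from cell import ctrl
print(ctrl.sign_off())"
```

```text
the job is handed in; nothing more can be done
None
```

I handed the job in; the sign-off returned no verdict. By the last camera views, all the offcuts (six seen) are in the tray, the scraper stands upright on its mat, the isolator that was on is back on and the other is still off, and the bystanders look unmoved; it took three tries to switch that isolator off.

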